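Open the captive cap of the refill can under the sink

TASK

Open the blue dish-liquid refill can so it is ready to pour: unscrew its red captive cap anticlockwise, in several partial turns, until it comes to the end of its thread, and only then swing the cap back on its strap, over the top of the can, to at least 60 degrees open. Let go and leave it open, without shifting the things standing around the can.

Things in the scene. Friction and masses are not known exactly. Their poses are not given: they have to be found in the camera images.
- can: Blue refill can, 170 (x) x 120 (y) x 150 mm tall, loop handle (top 184 mm) on its rear half, fixed in a steel cradle. Origin: centre of its underside; z up; its -x side, with sloping shoulder and neck, faces roughly to the robot's right (world -y). White neck 38 mm diameter, 30 mm free below the cap, leaning 35 degrees from vertical to the can's -x: axis (-0.574, 0, 0.819) in the can's frame.
- cap_top (a point): Centre of the flat top of the red ribbed screw cap (48 mm diameter, 28 mm tall; a white bar on top shows its turn). When shut: (-0.091, 0, 0.178) m in the can's frame. z: the screw axis, out of the cap's top; y: parallel to the strap's hinge line. The point moves with the strap and does not turn with the screw.
- strap_hinge (a point): Middle of the hinge line on which the captive cap swings, (-0.050, 0, 0.173) m in the can's frame: on the upper side of the neck, 30 mm from the screw axis, level with the cap's lower rim (28 mm below the plane of its top). The hinge line is parallel to the can's y.
- cap (a joint): Turn of the cap about its screw axis, rad: 0 screwed right down, grows anticlockwise as seen looking down on the cap's top (unscrewing), to a firm stop at 4.8. Starts at 0 to 0.8. The thread holds the cap down until about 4.2. Takes about 0.15 N m to turn. The cap does not rise as it turns.
- strap (a joint): Swing of cap and strap about the hinge line, rad: 0 cap down on the neck; grows as the cap's outer, lower side lifts and it tips back over the can (positive turn about the can's +y), to 1.9. Locked near 0 until the cap is unscrewed; then slightly stiff, so it stays where it is left.
- dispenser: Stainless steel push soap dispenser, 68 mm diameter, 155 mm tall with its spout, loose, upright beside the can. Origin: centre of its underside. Bystander.
- scraper: Bamboo pot scraper, about 100 x 65 x 14 mm, loose, lying beside the can. Origin: centre of its underside. Bystander.
- colander: Upturned green plastic colander, 184 mm diameter at the rim, 82 mm tall, loose. Origin: centre of its underside. Bystander.

How it is judged (in metres and radians):
On the way, in this order (a step that is already met when the one before it is completed fails the run):
1. The cap is unscrewed to the end of its thread (turned at least to 4.5 rad of its 4.8) while still down on the neck (strap swung less than 0.12 rad) (value of joint cap above 4.5 rad and value of joint strap below 0.12 rad), for 0.2 s.
2. The cap is swung back on its strap by at least 60 degrees (1.05 rad) (value of joint strap above 1.05 rad), for 0.2 s.
At the end, for the whole second after the job is handed in: The cap, let go, rests swung back on its strap at least 60 degrees (1.05 rad) open and still (under 0.05 rad/s); the dispenser stands upright, and dispenser, scraper and colander are each within 25 mm of where they started (value of joint strap above 1.05 rad and velocity of joint strap between -0.05 and 0.05 rad/s and distance of each of dispenser, scraper, colander from where it was at the start of the episode below 0.025 m and angle between dispenser's own z axis and vertical below 0.2 rad); the robot touches nothing.
It fails at once if the cap is forced up (strap past 0.2 rad) while its thread still holds it (turned less than 4.1 rad) (value of joint strap above 0.2 rad and value of joint cap below 4.1 rad).
It fails at once if the dispenser, scraper or colander is shifted more than 25 mm, or the dispenser is tipped over (distance of any of dispenser, scraper, colander from where it was at the start of the episode above 0.025 m or angle between dispenser's own z axis and vertical above 0.5 rad).
It also fails if it takes over 51 s, if anything falls off the work surface, if the arm or the gripper's body presses on something with over 40 N, if the wrist force passes 120 N, or if a joint passes its speed limit or range.

ROBOT

A 6-joint arm with a two-finger parallel gripper is mounted at the origin on the work surface. World frame = base frame: x ahead of the robot, y to its left, z up, the work surface at z = 0. Lengths are in mm, angles in rad, forces in N, time in s.
With the tool pointing down it reaches from about 250 to 775 mm from the base axis. Payload 4 kg.
Tool frame: the origin (TCP) lies midway between the tips of the shut fingers; the grasp point (between the pads) lies manip.grip_point_offset behind it (manip.grip_point_offset is the distance from the TCP to the grasp point, in mm); z points along the fingers, y is the line along which they close (so a half turn about z gives the same grasp; the last joint's range is limited). The gripper opens to 85 mm and grips with 20 to 120 N. Pads are 22 mm wide; open, the fingers measure 114 mm over their backs; the gripper's body (76 mm by 85 mm) begins 54 mm behind the grasp point. The pads swing forward as they close: fully open they stand 13 mm farther back than shut.
Start: joints at [1.247, 0.087, 1.371, -0, 1.684, -0.103], TCP at [120.463, 536.662, 231.341] pointing down, gripper open.
Joint ranges: [-3.1, 3.1], [-0.76, 2.03], [0.27, 2.55], [-1.08, 4.22], [0.17, 2.65], [-2.57, 2.57]. Speed limits (rad/s): [2.79, 2.79, 3.14, 3.14, 3.14, 3.14].

INTERFACE

Orientations are given as a unit quaternion [x, y, z, w].
In Python, from plant import manip, grab_frame, camera_info, ticket, spot_in, cut_out, landmark_of gives the robot as it stands.
- The arm moves only by the tool apply_moves, never from a script. Its argument "plan" is a list of rows, each a list of 4 numbers: the shift along the tool's x, y, z scaled (see below), then the turn about the tool's z scaled (see below). In form: [[x, y, z, spin], ...]. A call has 1 to 5 rows; each row shifts and turns the commanded pose from where the row before left it, along the tool's axes as they then stand; what a row does not reach is not made up. The controller multiplies each number of a shift by 25 cm and each number of a turn by 360 degrees. A row lasts 1/10 s, in which the tool goes at most 50 mm and 8.59 degrees, less where a joint would pass 70% of its speed; a pose out of reach is approached as far as the arm can. A call with a number of a shift or a turn outside -1 to 1 is refused whole. A call with a gripper value outside its range is refused whole. "jaw" is the opening, from 0 (shut) to 1 (fully open), set as the call begins (left out, the last holds). The fingers move at their own pace and stop on an object; "squeeze" is the grip in N (left out, the last holds). Time passes only in rows, so rows that do not move let the fingers close. It gives the time, the measured TCP pose, the force, the opening and the grip force at its end, in the units of the state.
- manip.state(): the state, without advancing time (a new reading comes with each control period).
- grab_frame(name): name is "scene" or "top" or "wrist"; returns the picture (400x640x3 uint8, blue, green, red); there is no depth.
- camera_info(name): a dict with "intrinsics" (3x3 intrinsics, pixels), "k1" (the pictures are not rectified: a ray, as slopes to the right and down, at radius r is drawn at 1 + k1 r^2 times it, then the intrinsics apply), "R" (3x3) and "t" (3): a world point X has camera coordinates R X + t; the wrist camera has in their place "T_tool_cam" (4x4, takes a point from camera to tool coordinates, whose origin is the TCP and whose axes are the flange's). Camera axes: x right, y down, z forward; pixel columns grow to the right and rows downward; lengths in mm; the calibration is good to about 2 mm. A picture is of the moment at which its call begins: read the wrist's pose just before it. camera_info takes no time and is no camera call.
- ticket.sign_off(): hands the job in; it is judged then, once.
Trained networks look in the newest picture that a camera, given by its name, has taken for a name from the list of things; names that differ only in an ending like _2 or _b are one class to them, and where a whole thing is asked for, a point or a joint stands for the part that bears it (a point fixed in the world has none). Each returns a list of dicts, best first, with "conf" (0 to 1); they miss things now and then, are a little off and sometimes report something else, mostly with a low value. They report only what shows in the picture. A call takes as long as a camera call.
- spot_in(camera, label): "at" ([column, row] in pixels, amid what is visible of it).
- cut_out(camera, label): "pixels" (400x640 bool, what is visible of it) and "at" ([column, row] in pixels, amid what is visible of it).
- landmark_of(camera, label): "at" ([column, row] in pixels: a listed point, or the origin of a listed thing).
The state is a dict: "time_s": time; "q": joint angles; "joint_velocities": joint speeds; "joint_torque": joint torques, N m; "eef_pos": TCP position; "tool_rot": TCP orientation; "wrist_force": force on the tool from outside, world axes, zero at the start; "wrist_torque": the same for the moment, N m; "finger_gap": opening from 0.0 (shut) to 1.0 (fully open); "grip_force": force on a finger pad.
Only numpy, scipy, OpenCV 4.12 (cv2) and the standard library are available. Lean on these libraries where they do the work, as an engineer would, in place of code of your own. Each camera call takes 0.05 s, during which the arm holds its last target. There are 200 camera calls.

## Working session

There is one attempt and no reset: what is moved stays moved. The work goes in short steps, Python scripts to look and compute and a tool call to move; the robot and the scene stay as the last step left them, time stands still between calls to the robot, and variables do not carry over. Pictures are saved under pics/ and viewed, at most 10 in all, crops included, and the job is handed in when it is done.

Besides the shell and the picture viewer there is one more tool, called after "Call:" as a command line: name --pt "numbers of a row" for each row, then --argument value for the rest. apply_moves: Moves the arm, as the interface text tells. Shifts and turns lie within -1 to 1; 1 stands for 25 cm of shift or 360 degrees of turn. Its arguments: {"type":"object","properties":{"plan":{"type":"array","items":{"type":"array","items":{"type":"number","minimum":-1,"maximum":1}}},"jaw":{"type":"number"},"squeeze":{"type":"number"}},"required":["plan"]}

```bash
mkdir -p pics; ls
cat > h.py <<'E'
import numpy as np, cv2
from scipy.spatial.transform import Rotation as Rn
from plant import manip, grab_frame, camera_info, ticket, spot_in, cut_out, landmark_of
def ray(cam,px):
    c=camera_info(cam);K=np.array(c["intrinsics"]);k=c["k1"]
    d=np.array([(px[0]-K[0,2])/K[0,0],(px[1]-K[1,2])/K[1,1]]);u=d.copy()
    for _ in range(20): u=d/(1+k*(u@u))
    v=np.array([*u,1.])
    if "R" in c:
        R=np.array(c["R"]);t=np.array(c["t"]);o=-R.T@t;w=R.T@v
    else:
        s=manip.state();T=np.array(c["T_tool_cam"]);R=Rn.from_quat(s["tool_rot"]).as_matrix()
        o=R@T[:3,3]+np.array(s["eef_pos"]);w=R@T[:3,:3]@v
    return o,w/np.linalg.norm(w)
def tri(rs):
    A=0;b=0
    for o,d in rs:
        P=np.eye(3)-np.outer(d,d);A=A+P;b=b+P@o
    p=np.linalg.solve(A,b);return p,[np.linalg.norm((np.eye(3)-np.outer(d,d))@(p-o)) for o,d in rs]
def atz(r,z): o,d=r; return o+d*(z-o[2])/d[2]
E
python3 - <<'E'
from h import *
print(manip.state(), manip.grip_point_offset)
for c in("scene","top"):
    im=grab_frame(c);cv2.imwrite(f"pics/{c}0.png",im)
    for n in("can","cap_top","strap_hinge","dispenser","scraper","colander"):
        r=landmark_of(c,n)
        print(c,n,[(np.round(x["at"],1),round(x["conf"],2)) for x in r[:2]])
    i=camera_info(c);print(-np.array(i["R"]).T@np.array(i["t"]))
print(camera_info("wrist"))
E
```

```text
pics
{'time_s': 0.0, 'q': array([ 1.24690033e+00,  8.79808680e-02,  1.37229463e+00, -3.34445153e-05,
        1.68360124e+00, -1.03095454e-01]), 'joint_velocities': array([ 0.00035354, -0.00018486, -0.00077058,  0.00029932,  0.00140421,
       -0.00027571]), 'joint_torque': array([ 9.55979385e-05, -3.51871240e+01, -3.13266242e+01, -3.06307375e-04,
        1.12027838e-02, -2.06683012e-05]), 'eef_pos': array([120.30532224, 536.15815044, 230.10451369]), 'tool_rot': array([ 1.10177926e-01,  9.93911223e-01, -1.11963315e-03, -2.25731981e-04]), 'wrist_force': array([-0.00100806,  0.43044615,  0.24006142]), 'wrist_torque': array([ 0.00913259,  0.02309002, -0.00759937]), 'grip_force': 0.0, 'finger_gap': 1.0006820022419196} 18.700000000000003
scene can [(array([264.7, 131.5]), 0.26)]
scene cap_top [(array([263.2, 135.3]), 0.77)]
scene strap_hinge []
scene dispenser [(array([242. , 241.4]), 0.65)]
scene scraper [(array([339.4, 197.7]), 0.79)]
scene colander [(array([376.1, 265. ]), 0.84)]
[967.16327203 610.57683608 523.10934663]
top can [(array([383.8, 197.3]), 0.79)]
top cap_top [(array([457.6, 185. ]), 0.64)]
top strap_hinge [(array([431.9, 190.6]), 0.61)]
top dispenser [(array([376.5, 132.2]), 0.74)]
top scraper [(array([379.5, 262.7]), 0.77)]
top colander [(array([274.4, 220.2]), 0.88)]
[528.09143326 164.8845115  868.828372  ]
{'intrinsics': array([[323.64825997,   0.        , 317.67028414],
       [  0.        , 323.64825997, 198.47291774],
       [  0.        ,   0.        ,   1.        ]]), 'k1': -0.028215445296592655, 'T_tool_cam': array([[-9.50656774e-04, -9.44968066e-01, -3.27161199e-01,
         8.36237077e+01],
       [ 9.99999403e-01, -7.22104082e-04, -8.20057237e-04,
        -8.67460754e-01],
       [ 5.38683464e-04, -3.27161783e-01,  9.44968189e-01,
        -1.43444961e+02],
       [ 0.00000000e+00,  0.00000000e+00,  0.00000000e+00,
         1.00000000e+00]])}
```

Run:
```python
from h import *
print(tri([ray("scene",(263.2,135.3)),ray("top",(457.6,185))]))
for n,p,z in(("can",(383.8,197.3),0),("cap",(457.6,185.),178),("hinge",(431.9,190.6),173),("disp",(376.5,132.2),0),("scr",(379.5,262.7),0),("col",(274.4,220.2),0)): print(n,atz(ray("top",p),z).round(1))
for n,p in(("disp",(242,241.4)),("scr",(339.4,197.7)),("col",(376.1,265))): print(n,atz(ray("scene",p),0).round(1))
a=cv2.imread("pics/scene0.png");b=cv2.imread("pics/top0.png")
cv2.imwrite("pics/both.png",np.vstack([a[60:340,120:520],b[60:340,200:600]]))
```

```text
(array([585.93795724, -87.15335576, 174.60603752]), [np.float64(3.2765810156219377), np.float64(3.276581015622026)])
can [572.6   7.6   0. ]
cap [583.  -83.8 178. ]
hinge [574.3 -41.6 173. ]
disp [706.9  20.3   0. ]
scr [439.8  18.    0. ]
col [527.7 230.2   0. ]
disp [717.3  14.8   0. ]
scr [438.8   9.1   0. ]
col [538.3 242.9   0. ]
```

View pics/both.png

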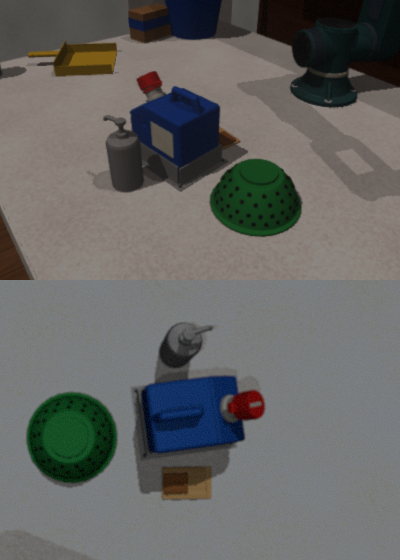

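The scene view shows the can with its red cap at about (268,140), the dispenser at about (242,240), the scraper at about (345,197) and the colander at about (376,265). The top view has the cap at (447,185), leaning to world -y, with the dispenser on the far side. I'll spin the jaw line onto the can's y and rise.

Call:
apply_moves --pt "0 0 -0.03 0.022" --pt "0 0 -0.03 0.022" --pt "0 0 -0.03 0.022" --pt "0 0 -0.03 0.022" --pt "0 0 -0.03 0.022"

```text
time_s: 1.2
eef_pos: [120.4, 536.7, 269.2]
tool_rot: [0.443, 0.897, 0.0, -0.0]
wrist_force: [-0.3, 0.2, -0.1]
finger_gap: 1.001
grip_force: 0.0
```

Call:
apply_moves --pt "0 0 -0.03 0.022" --pt "0 0 -0.03 0.022" --pt "0 0 -0.03 0.022" --pt "0 0 -0.03 0.021" --pt "0 0 0 0"

```text
time_s: 1.7
eef_pos: [120.6, 537.1, 300.3]
tool_rot: [0.666, 0.746, 0.001, -0.001]
wrist_force: [-0.2, 0.2, 0.5]
finger_gap: 0.999
grip_force: 0.0
```

```bash
cat > go.py <<'E'
import sys
from h import *
s=manip.state();R=Rn.from_quat(s["tool_rot"]).as_matrix()
print(np.round(s["eef_pos"],1),"yaw_y",np.degrees(np.arctan2(R[1,1],R[0,1])).round(2),"t",s["time_s"],"q6",s["q"][5].round(2),"F",np.round(s["wrist_force"],1),"gap",round(s["finger_gap"],3))
if len(sys.argv)>3: print("need/250",(R.T@(np.array([float(a) for a in sys.argv[1:4]])-s["eef_pos"])/250).round(4))
E
python3 go.py 575 -60 310
```

```text
[120.6 537.1 300.3] yaw_y 6.45 t 1.7 q6 1.13 F [-0.2  0.2  0.5] gap 0.999
need/250 [-2.5773  1.538  -0.0436]
```

Call:
apply_moves --pt "-0.161 0.096 -0.003 0" --pt "-0.161 0.096 -0.003 0" --pt "-0.161 0.096 -0.003 0" --pt "-0.161 0.096 -0.003 0" --pt "-0.161 0.096 -0.003 0"

```text
time_s: 2.2
eef_pos: [262.8, 348.5, 302.2]
tool_rot: [0.665, 0.747, 0.0, 0.0]
wrist_force: [0.2, -0.4, 0.3]
finger_gap: 0.999
grip_force: 0.0
```

Call:
apply_moves --pt "-0.161 0.096 -0.003 0" --pt "-0.161 0.096 -0.003 0" --pt "-0.161 0.096 -0.003 0" --pt "-0.161 0.096 -0.003 0" --pt "-0.161 0.096 -0.003 0"

```text
time_s: 2.7
eef_pos: [404.7, 161.8, 306.1]
tool_rot: [0.665, 0.747, 0.0, 0.0]
wrist_force: [0.3, 0.4, -0.6]
finger_gap: 1.001
grip_force: 0.0
```

Call:
apply_moves --pt "-0.161 0.096 -0.003 0" --pt "-0.161 0.096 -0.003 0" --pt "-0.161 0.096 -0.003 0" --pt "-0.161 0.096 -0.003 0" --pt "-0.161 0.096 -0.003 0"

```text
time_s: 3.2
eef_pos: [546.6, -24.8, 309.7]
tool_rot: [0.665, 0.747, 0.0, -0.0]
wrist_force: [0.0, 0.6, 0.1]
finger_gap: 1.001
grip_force: 0.0
```

Call:
apply_moves --pt "-0.161 0.096 0 0" --pt "0 0 0 0" --pt "0 0 0 0"

```text
time_s: 3.5
eef_pos: [574.2, -61.0, 308.5]
tool_rot: [0.666, 0.746, -0.0, -0.001]
wrist_force: [0.6, -0.3, -0.6]
finger_gap: 1.004
grip_force: 0.0
```

Run:
```python
from h import *
import os
os.system("python3 go.py 575 -60 310")
im=grab_frame("wrist");cv2.imwrite("pics/w1.png",im)
m0={"cap_top":(457.6,185),"strap_hinge":(431.9,190.6)}
for n in("can","cap_top","strap_hinge"):
    for f in (landmark_of,spot_in):
        r=f("wrist",n);print(f.__name__,n,[(np.round(x["at"],1),round(x["conf"],2)) for x in r[:2]])
        if f is landmark_of and r and n in m0:
            w=ray("wrist",r[0]["at"]);print(tri([w,ray("top",m0[n])]),atz(w,175))
            if n=="cap_top": print(tri([w,ray("top",m0[n]),ray("scene",(263.2,135.3))]))
```

```text
[574.2 -61.  308.5] yaw_y 6.45 t 3.5 q6 -0.32 F [ 0.6 -0.3 -0.6] gap 1.004
need/250 [ 0.0038  0.0036 -0.0061]
this script no longer has the robotException ignored in: <_io.TextIOWrapper mode='rw' encoding='UTF-8'>
Traceback (most recent call last):
BrokenPipeError: [Errno 32] Broken pipe
```

Run:
```python
from h import *
im=grab_frame("wrist");cv2.imwrite("pics/w1.png",im)
m0={"cap_top":(457.6,185),"strap_hinge":(431.9,190.6)}
for n in("can","cap_top","strap_hinge"):
    for f in (landmark_of,spot_in):
        r=f("wrist",n);print(f.__name__,n,[(np.round(x["at"],1),round(x["conf"],2)) for x in r[:2]])
        if f is landmark_of and r and n in m0:
            w=ray("wrist",r[0]["at"]);print(tri([w,ray("top",m0[n])]),atz(w,175))
            if n=="cap_top": print(tri([w,ray("top",m0[n]),ray("scene",(263.2,135.3))]))
```

```text
call can [(array([325.3, 102.9]), 0.87)]
call can [(array([328.2,  97. ]), 0.66)]
call cap_top [(array([328.8, 209.8]), 0.58)]
(array([ 594.73439587, -127.46138216,   56.32158026]), [np.float64(2.0427673926077787), np.float64(2.0427673926078236)]) [587.13896093 -82.22848271 175.        ]
(array([586.7014448 , -84.64164365, 175.49764453]), [np.float64(2.47677149187736), np.float64(3.4757773327720547), np.float64(3.840239325523041)])
call cap_top [(array([326.9, 196.7]), 0.64)]
call strap_hinge [(array([329.9, 162.6]), 0.63)]
(array([575.95314818, -29.76434098, 212.78362299]), [np.float64(4.286745159722196), np.float64(4.286745159722111)]) [582.7060751  -38.12478562 175.        ]
call strap_hinge [(array([330.3, 198.5]), 0.91)]
```

View pics/w1.png

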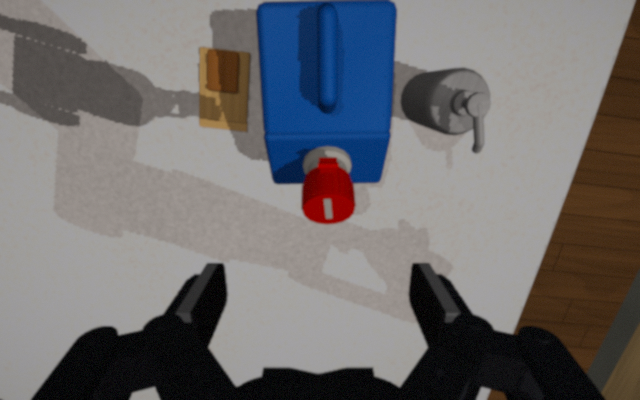

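The wrist view shows the cap's top with its white bar at (328,208), the strap at (328,162) and the dispenser at (455,100). The can lies square to the tool. Next I go over the cap, pre-spin and descend with the jaw open.

Call:
apply_moves --pt "-0.073 0.036 0 0" --pt "0 0 0.1 0.0225" --pt "0 0 0.1 0.0225" --pt "0 0 0.1 0.0225" --pt "0 0 0.1 0.0225" --jaw 1

```text
time_s: 4.35
eef_pos: [585.0, -76.8, 209.6]
tool_rot: [0.849, 0.528, 0.0, 0.0]
wrist_force: [0.1, -0.1, -0.4]
finger_gap: 0.996
grip_force: 0.0
```

Call:
apply_moves --pt "0 0 0.1 0" --pt "0 0 0.08 0" --pt "0 0 0.074 0" --pt "0 0 0 0" --pt "0 0 0 0"

```text
time_s: 4.85
eef_pos: [585.1, -77.0, 147.0]
tool_rot: [0.848, 0.53, 0.0, 0.0]
wrist_force: [0.5, -0.4, 0.5]
finger_gap: 1.0
grip_force: 0.0
```

```bash
python3 go.py 585.3 -78.2 145
python3 - <<'E'
from h import *
im=grab_frame("wrist");cv2.imwrite("pics/w2.png",im[100:,100:560])
E
```

```text
[585.1 -77.  147. ] yaw_y -25.93 t 4.85 q6 0.23 F [ 0.5 -0.4  0.5] gap 1.0
need/250 [-0.004   0.0029  0.008 ]
```

View pics/w2.png

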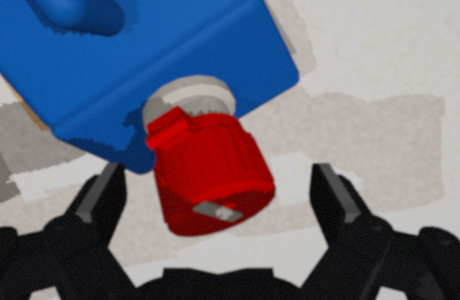

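The cap (crop 213,175) sits midway between the open pads (tips at about 120 and 318), clear of the strap at (168,125). Close the jaw.

Call:
apply_moves --pt "0 0 0 0" --pt "0 0 0 0" --pt "0 0 0 0" --pt "0 0 0 0" --pt "0 0 0 0" --jaw 0 --squeeze 50

```text
time_s: 5.4
eef_pos: [583.4, -76.5, 148.7]
tool_rot: [0.848, 0.53, -0.001, -0.002]
wrist_force: [-7.4, 2.0, 7.9]
finger_gap: 0.589
grip_force: 50.4
```

Call:
apply_moves --pt "0 -0.007 0 -0.0225" --pt "0 0 0 -0.0225" --pt "0 0 0 -0.0225" --pt "0 0 0 -0.0225" --pt "0 0 0 -0.0225"

```text
time_s: 5.9
eef_pos: [586.6, -77.4, 148.5]
tool_rot: [0.611, 0.792, 0.002, 0.004]
wrist_force: [5.3, -0.4, -4.7]
finger_gap: 0.548
grip_force: 52.0
```

Call:
apply_moves --pt "0 0 0 -0.0225" --pt "0 0 0 -0.0225" --pt "0 0 0 -0.0225" --pt "0 0 0 0" --pt "0 0 0 0"

```text
time_s: 6.4
eef_pos: [590.5, -78.9, 151.6]
tool_rot: [0.435, 0.9, 0.003, 0.01]
wrist_force: [5.8, -6.5, 2.9]
finger_gap: 0.55
grip_force: 98.2
```

```bash
python3 go.py 585.3 -78.2 145
python3 - <<'E'
from h import *
im=grab_frame("wrist");cv2.imwrite("pics/w3.png",im[100:,100:560])
E
```

```text
[590.5 -78.9 151.6] yaw_y 38.47 t 6.4 q6 -0.9 F [ 5.8 -6.5  2.9] gap 0.55
need/250 [ 0.0156 -0.0147  0.026 ]
```

View pics/w3.png

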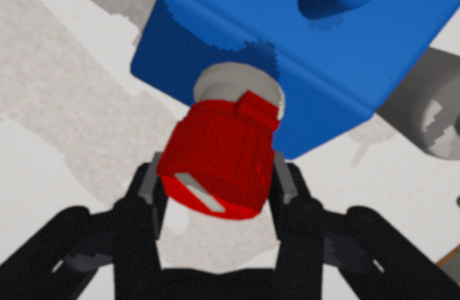

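The cap is still gripped. The pads are at crop (150,195) and (288,195), and the bar runs (178,178)–(222,210). I'll compute the cap's angle from the bar's ends before and after the stroke.

```bash
cat >> h.py <<'E'
c6,s6=np.cos(np.radians(6.6)),np.sin(np.radians(6.6))
xc=np.array([-s6,c6,0]);yc=np.array([-c6,-s6,0])
ax=-.574*xc+np.array([0,0,.819]);TOP=np.array([586,-84.5,177])
u=np.cross(yc,ax)
def rayp(px,pos,quat):
    c=camera_info("wrist");K=np.array(c["intrinsics"]);k=c["k1"]
    p=cv2.undistortPoints(np.array([[px]],float),K,np.array([k,0,0,0.]))[0,0]
    T=np.array(c["T_tool_cam"]);R=Rn.from_quat(quat).as_matrix()
    return R@T[:3,3]+np.array(pos),R@T[:3,:3]@np.array([*p,1])
def bar(a,b,pos,quat):
    P=[]
    for px in(a,b):
        o,d=rayp(px,pos,quat);P.append(o+d*((TOP-o)@ax)/(d@ax))
    v=P[1]-P[0];m=(P[0]+P[1])/2
    # anticlockwise about ax: basis e1=u,e2=ax x u
    e2=np.cross(ax,u)
    return np.degrees(np.arctan2(v@e2,v@u))%180, np.linalg.norm(v), (m-TOP).round(1)
E
python3 - <<'E'
from h import *
def q(a): y=np.radians(a); # tool y at yaw a
print(bar((325,200),(330,218),[574.2,-61,308.5],[.666,.746,0,-.001]))
print(bar((295,305),(340,318),[585.1,-77,147],[.848,.53,0,0]))
print(bar((278,278),(322,310),[590.5,-78.9,151.6],[.435,.9,.003,.01]))
E
```

```text
(np.float64(10.021237562079534), np.float64(29.43546185258492), array([-1. ,  3.1,  2.3]))
(np.float64(5.425713019295472), np.float64(36.16268612907469), array([-2.9,  2. ,  1.6]))
(np.float64(69.54676618772461), np.float64(28.428878748248756), array([-0.8, -0.2, -0.1]))
```

Call:
apply_moves --pt "0 0 0 0" --pt "0 0 0 0" --pt "0 0 0 0" --pt "0 0 0 0.0217" --pt "0 0 0 0.0217" --jaw 0.85

```text
time_s: 6.95
eef_pos: [582.9, -76.1, 145.7]
tool_rot: [0.552, 0.834, -0.0, -0.001]
wrist_force: [0.4, 0.2, -0.7]
finger_gap: 0.847
grip_force: 0.0
```

Call:
apply_moves --pt "0 0 0 0.0217" --pt "0 0 0 0.0217" --pt "0 0 0 0.0217" --pt "0 0 0 0.0217" --pt "0 0 0 0.0217"

```text
time_s: 7.45
eef_pos: [582.9, -76.1, 145.7]
tool_rot: [0.799, 0.601, -0.001, -0.001]
wrist_force: [-0.6, 0.9, 0.1]
finger_gap: 0.85
grip_force: 0.0
```

Call:
apply_moves --pt "0 0 0 0.0217" --pt "0 0 0 0" --pt "0 0 0 0"

```text
time_s: 7.75
eef_pos: [583.2, -76.3, 146.0]
tool_rot: [0.836, 0.548, -0.0, -0.001]
wrist_force: [-0.2, -0.1, -0.1]
finger_gap: 0.852
grip_force: 0.0
```

```bash
python3 go.py 585.3 -78.2 146
```

```text
[583.2 -76.3 146. ] yaw_y -23.47 t 7.75 q6 0.18 F [-0.2 -0.1 -0.1] gap 0.852
need/250 [-0.0036  0.0108 -0.    ]
```

Call:
apply_moves --pt "-0.003 0.01 0 0" --pt "0 0 0 0" --pt "0 0 0 0" --pt "0 0 0 0" --pt "0 0 0 -0.021" --jaw 0

```text
time_s: 8.25
eef_pos: [584.3, -77.5, 147.4]
tool_rot: [0.798, 0.603, -0.0, -0.001]
wrist_force: [-4.1, 3.3, 3.5]
finger_gap: 0.581
grip_force: 51.0
```

Call:
apply_moves --pt "0 0 0 -0.021" --pt "0 0 0 -0.021" --pt "0 0 0 -0.021" --pt "0 0 0 -0.021" --pt "0 0 0 -0.021"

```text
time_s: 8.75
eef_pos: [588.0, -78.8, 148.1]
tool_rot: [0.56, 0.828, 0.002, 0.003]
wrist_force: [3.6, 0.6, -0.6]
finger_gap: 0.545
grip_force: 62.8
```

Call:
apply_moves --pt "0 0 0 -0.021" --pt "0 0 0 -0.021" --pt "0 0 0 0"

```text
time_s: 9.05
eef_pos: [590.8, -78.7, 149.4]
tool_rot: [0.449, 0.893, 0.004, 0.007]
wrist_force: [4.1, -2.6, 1.9]
finger_gap: 0.543
grip_force: 91.6
```

Call:
apply_moves --pt "0 0 0 0" --pt "0 0 0 0" --pt "0 0 0 0.0" --pt "0 0 0 0.021" --pt "0 0 0 0.021" --jaw 0.85

```text
time_s: 9.55
eef_pos: [584.7, -77.9, 145.5]
tool_rot: [0.563, 0.826, -0.001, -0.001]
wrist_force: [0.3, -0.4, -0.2]
finger_gap: 0.849
grip_force: 0.0
```

```bash
python3 go.py 585.3 -78.2 146
python3 - <<'E'
from h import *
s=manip.state();print(s["eef_pos"].tolist(),s["tool_rot"].tolist())
im=grab_frame("wrist");cv2.imwrite("pics/w4.png",im[100:,100:560])
E
```

```text
[584.7 -77.9 145.5] yaw_y 21.45 t 9.55 q6 -0.6 F [ 0.3 -0.4 -0.2] gap 0.849
need/250 [-0.002   0.0018 -0.0021]
[584.683976469174, -77.89968621116086, 145.4806574653023] [0.5631433985787934, 0.8263578724369833, -0.0006329140285011934, -0.0013336860130166966]
```

View pics/w4.png

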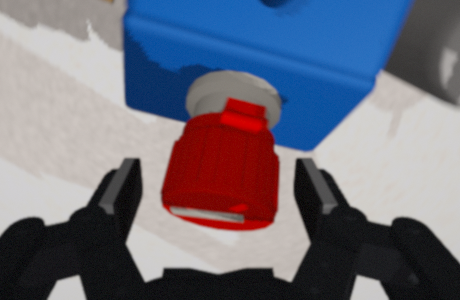

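The jaw is open and the bar lies low on the top face, roughly (170,209)–(243,217) in the crop. I'll check its angle.

Run:
```python
from h import *
p,q=[584.68,-77.9,145.48],[0.56314,0.82636,-0.0006,-0.0013]
print(bar((270,309),(343,317),p,q),bar((275,310),(340,318),p,q))
```

```text
(np.float64(109.95397543197178), np.float64(31.737960390104686), array([-3.3, -1.8, -1. ])) (np.float64(107.60216321792983), np.float64(28.25243841813454), array([-2.4, -2.6, -1.6]))
```

Call:
apply_moves --pt "0 0 0 0.0225" --pt "0 0 0 0.0225" --pt "0 0 0 0.0225" --pt "0 0 0 0.0225" --pt "0 0 0 0.0225"

```text
time_s: 10.1
eef_pos: [584.9, -77.9, 145.7]
tool_rot: [0.814, 0.581, -0.001, -0.001]
wrist_force: [0.9, 1.4, 0.1]
finger_gap: 0.852
grip_force: 0.0
```

Call:
apply_moves --pt "0 0 0 0.0225" --pt "0 0 0 0" --pt "0 0 0 0" --pt "0 0 0 0" --pt "0 0 0 0" --jaw 0 --squeeze 60

```text
time_s: 10.6
eef_pos: [583.0, -77.1, 147.1]
tool_rot: [0.851, 0.525, -0.002, -0.002]
wrist_force: [-7.3, 1.7, 7.5]
finger_gap: 0.585
grip_force: 60.7
```

Call:
apply_moves --pt "0 0 0 -0.0225" --pt "0 0 0 -0.0225" --pt "0 0 0 -0.0225" --pt "0 0 0 -0.0225" --pt "0 0 0 -0.0225"

```text
time_s: 11.1
eef_pos: [586.3, -78.7, 147.0]
tool_rot: [0.615, 0.789, 0.0, 0.001]
wrist_force: [2.0, 0.3, 0.4]
finger_gap: 0.544
grip_force: 68.1
```

Call:
apply_moves --pt "0 0 0 -0.0225" --pt "0 0 0 -0.0225" --pt "0 0 0 -0.0225" --pt "0 0 0 0" --pt "0 0 0 0"

```text
time_s: 11.6
eef_pos: [588.9, -77.4, 147.6]
tool_rot: [0.439, 0.898, 0.003, 0.004]
wrist_force: [6.4, -0.1, -0.9]
finger_gap: 0.546
grip_force: 136.1
```

Call:
apply_moves --pt "0 0 0 0" --pt "0 0 0 0" --pt "0 0 0 0" --pt "0 0 0 0.0225" --pt "0 0 0 0.0225" --jaw 0.85

```text
time_s: 12.1
eef_pos: [584.5, -78.2, 145.7]
tool_rot: [0.563, 0.826, -0.001, -0.001]
wrist_force: [0.1, -0.0, 0.5]
finger_gap: 0.851
grip_force: 0.0
```

```bash
python3 go.py 585.3 -78.2 146
python3 - <<'E'
from h import *
s=manip.state();print(s["eef_pos"].tolist(),s["tool_rot"].tolist())
im=grab_frame("wrist");cv2.imwrite("pics/w5.png",im[100:,100:560])
E
```

```text
[584.5 -78.2 145.7] yaw_y 21.44 t 12.1 q6 -0.6 F [ 0.1 -0.   0.5] gap 0.851
need/250 [-0.0011  0.0029 -0.0014]
[584.5172172941933, -78.2085774377038, 145.6590362562631] [0.5632474295960925, 0.8262868247151555, -0.0008632470661523369, -0.0012927335547381642]
```

View pics/w5.png

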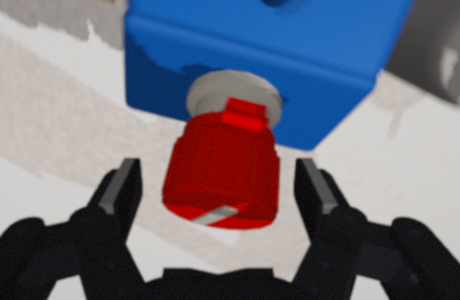

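The bar now lies along (195,220)–(238,208) in the crop, so the cap has advanced again. The next stroke is the same.

Call:
apply_moves --pt "0 0 0 0.0225" --pt "0 0 0 0.0225" --pt "0 0 0 0.0225" --pt "0 0 0 0.0225" --pt "0 0 0 0.0225"

```text
time_s: 12.65
eef_pos: [584.7, -78.2, 145.9]
tool_rot: [0.814, 0.581, -0.001, -0.001]
wrist_force: [-0.9, -0.9, 1.0]
finger_gap: 0.847
grip_force: 0.0
```

Call:
apply_moves --pt "0 0 0 0.0225" --pt "0 0 0 0" --pt "0 0 0 0" --pt "0 0 0 0" --pt "0 0 0 0" --jaw 0

```text
time_s: 13.15
eef_pos: [583.0, -77.4, 146.5]
tool_rot: [0.851, 0.525, -0.002, -0.002]
wrist_force: [-5.8, 1.7, 4.2]
finger_gap: 0.587
grip_force: 61.1
```

Call:
apply_moves --pt "0 0 0 -0.0225" --pt "0 0 0 -0.0225" --pt "0 0 0 -0.0225" --pt "0 0 0 -0.0225" --pt "0 0 0 -0.0225"

```text
time_s: 13.65
eef_pos: [586.3, -79.5, 146.8]
tool_rot: [0.615, 0.789, -0.0, 0.002]
wrist_force: [5.7, -2.2, -0.0]
finger_gap: 0.546
grip_force: 71.4
```

Call:
apply_moves --pt "0 0 0 -0.0225" --pt "0 0 0 -0.0225" --pt "0 0 0 -0.0225" --pt "0 0 0 0" --pt "0 0 0 0"

```text
time_s: 14.15
eef_pos: [591.2, -79.3, 148.8]
tool_rot: [0.44, 0.898, 0.004, 0.007]
wrist_force: [7.8, -3.3, -2.0]
finger_gap: 0.55
grip_force: 109.0
```

Call:
apply_moves --pt "0 0 0 0" --pt "0 0 0 0" --pt "0 0 0 0" --pt "0 0 0 0.0225" --pt "0 0 0 0.0225" --jaw 0.85

```text
time_s: 14.65
eef_pos: [584.7, -77.8, 145.5]
tool_rot: [0.563, 0.827, -0.001, -0.001]
wrist_force: [-0.3, -0.6, 0.1]
finger_gap: 0.849
grip_force: 0.0
```

```bash
python3 go.py 585.3 -78.2 146
python3 - <<'E'
from h import *
p,q=[584.5,-78.2,145.66],[0.56325,0.82629,-0.0009,-0.0013]
print(bar((295,320),(338,308),p,q))
im=grab_frame("wrist");cv2.imwrite("pics/w6.png",im[100:,100:560])
E
```

```text
[584.7 -77.8 145.5] yaw_y 21.49 t 14.65 q6 -0.6 F [-0.3 -0.6  0.1] gap 0.849
need/250 [-0.0022  0.0018 -0.0019]
(np.float64(156.01478633768585), np.float64(31.561889847260833), array([ 0.6, -1.8, -1.3]))
```

View pics/w6.png

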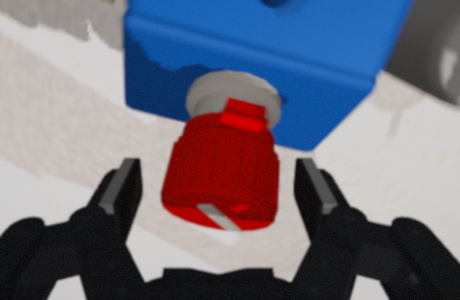

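The bar is at (200,206)–(235,228) in the crop, at about 205°. The next stroke is shorter, since the thread lets go near 240°.

Call:
apply_moves --pt "0 0 0 0.022" --pt "0 0 0 0.022" --pt "0 0 0 0.022" --pt "0 0 0 0.022" --pt "0 0 0 0.022"

```text
time_s: 15.2
eef_pos: [584.9, -77.9, 145.7]
tool_rot: [0.809, 0.588, -0.001, -0.001]
wrist_force: [0.0, 0.5, -0.4]
finger_gap: 0.849
grip_force: 0.0
```

Call:
apply_moves --pt "0 0 0 0" --pt "0 0 0 0" --pt "0 0 0 0" --pt "0 0 0 0" --jaw 0

```text
time_s: 15.6
eef_pos: [583.4, -77.6, 147.0]
tool_rot: [0.807, 0.591, -0.002, -0.002]
wrist_force: [-6.3, 1.1, 5.1]
finger_gap: 0.579
grip_force: 60.9
```

Call:
apply_moves --pt "0 0 0 -0.0225" --pt "0 0 0 -0.0225" --pt "0 0 0 -0.0225" --pt "0 0 0 -0.0225" --pt "0 0 0 -0.0225"

```text
time_s: 16.1
eef_pos: [588.2, -78.6, 148.8]
tool_rot: [0.552, 0.834, 0.002, 0.004]
wrist_force: [1.2, 0.5, 6.4]
finger_gap: 0.55
grip_force: 67.8
```

Call:
apply_moves --pt "0 0 0 -0.023" --pt "0 0 0 0" --pt "0 0 0 0"

```text
time_s: 16.4
eef_pos: [588.5, -77.8, 150.8]
tool_rot: [0.493, 0.87, 0.003, 0.004]
wrist_force: [-2.1, 2.5, 8.1]
finger_gap: 0.544
grip_force: 89.6
```

Call:
apply_moves --pt "0 0 0 0" --pt "0 0 0 0" --pt "0 0 0 0" --pt "0 0 0 0.0225" --pt "0 0 0 0" --jaw 0.85

```text
time_s: 16.9
eef_pos: [585.2, -78.2, 145.6]
tool_rot: [0.553, 0.833, -0.0, -0.001]
wrist_force: [-0.1, 0.9, -0.6]
finger_gap: 0.853
grip_force: 0.0
```

```bash
python3 go.py 585.3 -78.2 146
python3 - <<'E'
from h import *
p,q=[584.7,-77.8,145.5],[0.563,0.827,-0.001,-0.001]
print(bar((300,306),(335,328),p,q))
s=manip.state();im=grab_frame("wrist");cv2.imwrite("pics/w7.png",im[100:,100:560])
np.save("p7.npy",np.r_[s["eef_pos"],s["tool_rot"]])
E
```

```text
[585.2 -78.2 145.6] yaw_y 22.86 t 16.9 q6 -0.63 F [-0.1  0.9 -0.6] gap 0.853
need/250 [-0.0002  0.0004 -0.0017]
(np.float64(44.84947818913949), np.float64(28.19821522291486), array([ 3.2, -3.1, -2.4]))
```

View pics/w7.png

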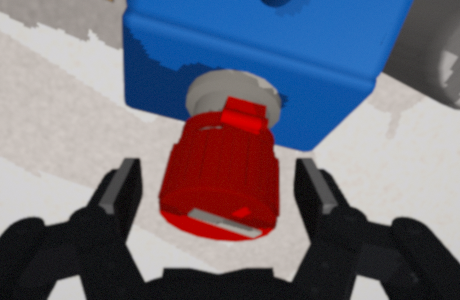

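The bar is at (190,212)–(260,232) in the crop. The cap's lower edge has moved down in the picture (row 230 to 240), which suggests it has tipped up slightly and the thread is released. I'll quantify both.

Run:
```python
from h import *
v=np.load("p7.npy");p,q=v[:3],v[3:]
print(bar((290,312),(360,332),p,q))
# project cap model: centre of top & bar ends for strap a, turn psi
c=camera_info("wrist");K=np.array(c["intrinsics"]);T=np.array(c["T_tool_cam"]);R=Rn.from_quat(q).as_matrix()
H=TOP-28*ax+30*u*(1 if (u@xc)>0 else -1)
def proj(X):
    Y=T[:3,:3].T@(R.T@(X-p)-T[:3,3]);return cv2.projectPoints(Y[None],np.zeros(3),np.zeros(3),K,np.array([c["k1"],0,0,0]))[0][0,0]
for a in(0,.1,.2,.3):
    Q=Rn.from_rotvec(yc*a)
    e2=np.cross(ax,u);w=lambda X:H+Q.apply(X-H)
    ring=np.array([proj(w(TOP+24*(u*np.cos(t)+e2*np.sin(t)))) for t in np.linspace(0,6.28,40)])-100
    print(a,"top ring xmin/max,ymax",ring.min(0).round(),ring.max(0).round())
    for psi in (70,80,90,100): 
        d=u*np.cos(np.radians(psi))+e2*np.sin(np.radians(psi))
        print("  ",psi,(proj(w(TOP+15*d))-100).round(),(proj(w(TOP-15*d))-100).round())
```

```text
(np.float64(81.73800186642528), np.float64(34.12741179766933), array([ 8.8, -6.8, -5.4]))
0 top ring xmin/max,ymax [157. 189.] [271. 231.]
   70 [182. 201.] [242. 223.]
   80 [180. 202.] [245. 222.]
   90 [179. 204.] [247. 221.]
   100 [178. 206.] [249. 219.]
0.1 top ring xmin/max,ymax [156. 189.] [273. 240.]
   70 [182. 204.] [243. 229.]
   80 [179. 206.] [246. 228.]
   90 [178. 209.] [249. 226.]
   100 [177. 211.] [250. 223.]
0.2 top ring xmin/max,ymax [155. 187.] [276. 249.]
   70 [182. 207.] [244. 235.]
   80 [179. 210.] [248. 233.]
   90 [177. 213.] [251. 230.]
   100 [177. 216.] [252. 227.]
0.3 top ring xmin/max,ymax [153. 185.] [279. 258.]
   70 [182. 209.] [246. 240.]
   80 [179. 213.] [250. 237.]
   90 [177. 216.] [253. 234.]
   100 [176. 220.] [254. 231.]
```

The strap is at about 0.1 rad and the cap at about 4.6 rad. I'll regrip, press the cap down and finish the turn to the stop with a short stroke.

Call:
apply_moves --pt "0 0 0 0.0205" --pt "0 0 0 0.0205" --pt "0 0 0 0.0205" --pt "0 0 0 0.0205" --pt "0 0 -0.012 0.0205"

```text
time_s: 17.45
eef_pos: [585.1, -78.2, 148.6]
tool_rot: [0.789, 0.614, -0.001, -0.001]
wrist_force: [0.6, 0.7, 0.6]
finger_gap: 0.85
grip_force: 0.0
```

Call:
apply_moves --pt "0 0 0 0" --pt "0 0 0 0" --pt "0 0 0 0" --pt "0 0 0 0" --jaw 0

```text
time_s: 17.85
eef_pos: [583.8, -77.9, 149.8]
tool_rot: [0.787, 0.617, -0.001, -0.002]
wrist_force: [-4.7, 0.3, 4.8]
finger_gap: 0.567
grip_force: 60.9
```

Call:
apply_moves --pt "0 0 0.02 0" --pt "0 0 0.02 0" --pt "0 0 0 0" --pt "0 0 0 0" --pt "0 0 0 0"

```text
time_s: 18.35
eef_pos: [583.8, -77.5, 146.3]
tool_rot: [0.787, 0.617, -0.0, -0.001]
wrist_force: [-13.2, 1.8, 26.1]
finger_gap: 0.567
grip_force: 64.3
```

Call:
apply_moves --pt "0 0 0 -0.021" --pt "0 0 0 -0.021" --pt "0 0 0 -0.021" --pt "0 0 0 -0.021" --pt "0 0 0 -0.021"

```text
time_s: 18.85
eef_pos: [588.2, -78.0, 142.8]
tool_rot: [0.545, 0.838, 0.003, 0.004]
wrist_force: [7.2, 3.9, 3.0]
finger_gap: 0.546
grip_force: 89.8
```

Call:
apply_moves --pt "0 0 0 0" --pt "0 0 0 0" --pt "0 0 0 0"

```text
time_s: 19.15
eef_pos: [588.1, -78.2, 142.7]
tool_rot: [0.548, 0.837, 0.003, 0.003]
wrist_force: [1.1, 2.3, 7.2]
finger_gap: 0.548
grip_force: 89.9
```

Call:
apply_moves --pt "0 0 0 0" --pt "0 0 0 0" --pt "0 0 0 0" --pt "0 0 0 0" --pt "0 0 -0.016 0" --jaw 0.85

```text
time_s: 19.65
eef_pos: [584.9, -78.2, 142.4]
tool_rot: [0.547, 0.837, -0.0, -0.001]
wrist_force: [0.0, -0.9, -0.0]
finger_gap: 0.853
grip_force: 0.0
```

```bash
python3 go.py 585.3 -78.2 146
python3 - <<'E'
from h import *
s=manip.state();im=grab_frame("wrist");cv2.imwrite("pics/w8.png",im[100:,100:560])
np.save("p8.npy",np.r_[s["eef_pos"],s["tool_rot"]])
E
```

```text
[584.9 -78.2 142.4] yaw_y 23.71 t 19.65 q6 -0.64 F [ 0.  -0.9 -0. ] gap 0.853
need/250 [-0.0008  0.0012 -0.0144]
```

View pics/w8.png

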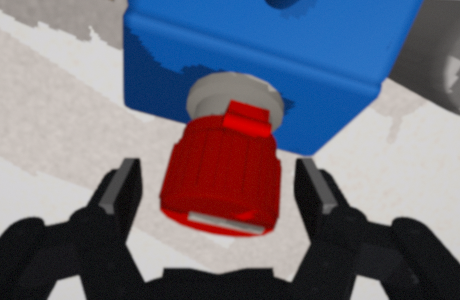

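The bar is at (190,214)–(264,231) in the crop, nearly unchanged, so the cap is at its stop. The lower edge is at row 236. I'll fit strap and turn numerically.

```bash
cat > fit.py <<'E'
from h import *
import sys
from scipy.optimize import least_squares
c=camera_info("wrist");K=np.array(c["intrinsics"]);T=np.array(c["T_tool_cam"])
H0=TOP-28*ax+30*u*np.sign(u@xc)
def fit(f,pf):
    v=np.load(pf);p=v[:3];R=Rn.from_quat(v[3:]).as_matrix()
    im=cv2.imread(f).astype(int);B,G,Rr=im[...,0],im[...,1],im[...,2]
    red=((Rr>60)&(G<.45*Rr)&(B<.45*Rr)).astype(np.uint8)
    hull=np.zeros_like(red);cn=max(cv2.findContours(red,0,2)[0],key=cv2.contourArea)
    cv2.drawContours(hull,[cv2.convexHull(cn)],-1,1,-1)
    w=((G>.7*Rr)&(Rr>90)&(hull>0)).astype(np.uint8);w[:195]=0
    n,l,st,_=cv2.connectedComponentsWithStats(w);k=1+np.argmax(st[1:,4]);pts=np.argwhere(l==k)[:,::-1].astype(float)
    m=pts.mean(0);U,S,V=np.linalg.svd(pts-m,full_matrices=False);t=(pts-m)@V[0];e=np.array([m+V[0]*t.min(),m+V[0]*t.max()]);e=e[np.argsort(e[:,0])]
    def proj(X):
        Y=(T[:3,:3].T@(R.T@(X-p).T-T[:3,3:]));return cv2.projectPoints(np.ascontiguousarray(Y.T),np.zeros(3),np.zeros(3),K,np.array([c["k1"],0,0,0]))[0][:,0]-100
    e2=np.cross(ax,u);ymax=cn[:,0,1].max()
    x=cn[:,0,0];low=cn[:,0,1]>195
    def model(a,th):
        Q=Rn.from_rotvec(yc*a);th=np.asarray(th)[:,None]
        return proj(H0+Q.apply(TOP+24*(u*np.cos(th)+e2*np.sin(th))-H0))
    def bars(a,ps):
        Q=Rn.from_rotvec(yc*a);d=u*np.cos(ps)+e2*np.sin(ps)
        return proj(H0+Q.apply(np.array([TOP+15*d,TOP-15*d])-H0))
    print(f,"bar",e.round(),"redmax row",ymax,"xr",x[low].min(),x[low].max(),"n",len(pts))
    for a in(0,.05,.1,.15,.2):
        r=model(a,np.linspace(0,6.28,60));print("  a",a,r.max(0).round(1),r.min(0).round(1))
    dv=e[1]-e[0];ang=np.degrees(np.arctan2(dv[1],dv[0]))
    out=[]
    for a in(0,.05,.1,.15):
        best=min(range(0,180),key=lambda d:abs((np.degrees(np.arctan2(*(lambda b:b[1]-b[0])(bars(a,np.radians(d)))[::-1]))-ang+90)%180-90))
        out.append((a,best))
    print("  psi",out)
fit("pics/w2.png","p2.npy");fit("pics/w4.png","p4.npy");fit("pics/w6.png","p6.npy");fit("pics/w7.png","p7.npy");fit("pics/w8.png","p8.npy")
E
python3 - <<'E'
import numpy as np
np.save("p2.npy",[585.1,-77,147,.848,.53,0,0]);np.save("p4.npy",[584.68,-77.9,145.48,.56314,.82636,-.0006,-.0013])
np.save("p6.npy",[584.7,-77.8,145.5,.563,.827,-.001,-.001])
E
python3 fit.py
```

```text
pics/w2.png bar [[194. 206.]
 [240. 217.]] redmax row 235 xr 160 273 n 353
  a 0 [279.6 236.2] [171.4 180.4]
  a 0.05 [280.5 239.8] [169.8 181.3]
  a 0.1 [281.2 243.6] [168.2 181.9]
  a 0.15 [281.9 247.4] [166.4 182.2]
  a 0.2 [282.4 251.2] [164.4 182.2]
  psi [(0, 8), (0.05, 11), (0.1, 14), (0.15, 17)]
pics/w4.png bar [[171. 210.]
 [242. 218.]] redmax row 229 xr 162 277 n 470
  a 0 [272.4 231.2] [158.2 190.9]
  a 0.05 [273.5 235.8] [157.5 190.8]
  a 0.1 [274.7 240.4] [156.8 190.4]
  a 0.15 [275.9 245. ] [156.1 189.7]
  a 0.2 [277.3 249.6] [155.4 188.7]
  psi [(0, 109), (0.05, 106), (0.1, 104), (0.15, 103)]
pics/w6.png bar [[200. 204.]
 [238. 231.]] redmax row 229 xr 162 277 n 371
  a 0 [272.2 231.3] [158.1 191.2]
  a 0.05 [273.3 235.9] [157.4 191. ]
  a 0.1 [274.5 240.5] [156.7 190.7]
  a 0.15 [275.7 245.1] [155.9 190. ]
  a 0.2 [277.1 249.7] [155.2 189. ]
  psi [(0, 41), (0.05, 44), (0.1, 47), (0.15, 49)]
pics/w7.png bar [[189. 212.]
 [259. 235.]] redmax row 240 xr 159 278 n 595
  a 0 [271.2 230.7] [157.3 189.1]
  a 0.05 [272.4 235.2] [156.5 189.1]
  a 0.1 [273.6 239.7] [155.8 188.7]
  a 0.15 [274.9 244.3] [155.1 188.1]
  a 0.2 [276.3 248.8] [154.4 187.2]
  psi [(0, 76), (0.05, 77), (0.1, 78), (0.15, 79)]
pics/w8.png bar [[189. 215.]
 [262. 231.]] redmax row 236 xr 160 279 n 501
  a 0 [272.7 236.1] [156.3 194.2]
  a 0.05 [273.9 240.7] [155.5 194.3]
  a 0.1 [275.2 245.4] [154.7 194.1]
  a 0.15 [276.5 250.1] [154.  193.6]
  a 0.2 [278.  254.8] [153.3 192.8]
  psi [(0, 97), (0.05, 96), (0.1, 95), (0.15, 95)]
```

Fit: the turn is about 276° (4.8 rad, at the stop) and the strap about 0 rad, so the cap is down and fully unscrewed. Now I square up, grip and swing along the arc.

Call:
apply_moves --pt "0 0 -0.01 0.0237" --pt "0 0 0 0.0237" --pt "0 0 0 0"

```text
time_s: 20.0
eef_pos: [585.7, -78.4, 146.4]
tool_rot: [0.665, 0.747, 0.0, 0.0]
wrist_force: [-0.4, -0.4, 0.5]
finger_gap: 0.85
grip_force: 0.0
```

Call:
apply_moves --pt "0 0 0 0" --pt "0 0 0 0" --pt "0 0 0 0" --pt "0 0 0 0" --jaw 0 --squeeze 40

```text
time_s: 20.4
eef_pos: [585.2, -78.4, 146.1]
tool_rot: [0.665, 0.747, -0.0, -0.0]
wrist_force: [-1.5, -1.1, 1.4]
finger_gap: 0.552
grip_force: 40.9
```

Call:
apply_moves --pt "0.0014 0 -0.024 0" --pt "0.0014 0 -0.024 0" --pt "0.0096 0 -0.022 0" --pt "0.0096 0 -0.022 0" --pt "0 0 0 0"

```text
time_s: 20.9
eef_pos: [584.6, -73.4, 169.0]
tool_rot: [0.665, 0.747, -0.001, -0.0]
wrist_force: [-0.9, -3.4, -8.0]
finger_gap: 0.547
grip_force: 42.9
```

```bash
python3 go.py 580 -72 168
```

```text
[584.6 -73.4 169. ] yaw_y 6.6 t 20.9 q6 -0.34 F [-0.9 -3.4 -8. ] gap 0.547
need/250 [ 0.0076 -0.0174  0.0041]
```

Tracking well with small force, so I'll continue the arc.

Call:
apply_moves --pt "0.0166 0 -0.0176 0" --pt "0.0166 0 -0.0176 0" --pt "0.0218 0 -0.011 0" --pt "0.0218 0 -0.011 0" --pt "0 0 0 0"

```text
time_s: 21.4
eef_pos: [582.5, -55.7, 185.2]
tool_rot: [0.666, 0.746, -0.001, 0.002]
wrist_force: [-1.6, -6.5, -1.9]
finger_gap: 0.547
grip_force: 41.9
```

Call:
apply_moves --pt "0.0178 0 -0.003 0" --pt "0.0178 0 -0.003 0" --pt "0 0 0 0" --pt "0 0 0 0" --pt "0 0 0 0"

```text
time_s: 21.9
eef_pos: [581.5, -46.6, 187.6]
tool_rot: [0.666, 0.746, -0.001, 0.002]
wrist_force: [-2.8, -5.9, 0.2]
finger_gap: 0.546
grip_force: 41.2
```

Run:
```python
from h import *
a=grab_frame("scene")[90:240,180:380]
t=grab_frame("top");w=grab_frame("wrist")
cv2.imwrite("pics/m.png",np.hstack([cv2.resize(a,(400,300),interpolation=2),cv2.resize(w[50:350,120:520],(400,300))]))
```

```text
(no output)
```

View pics/m.png

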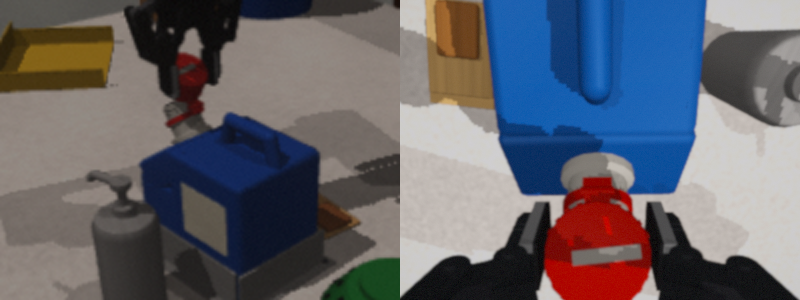

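In the scene view (left) the cap is tipped back above the neck at (185,75), held by the pads. In the wrist view (right) its top faces the camera with the bar at (607,255). I'll estimate the strap angle.

Run:
```python
from h import *
s=manip.state();p=s["eef_pos"];R=Rn.from_quat(s["tool_rot"]).as_matrix()
c=camera_info("wrist");K=np.array(c["intrinsics"]);T=np.array(c["T_tool_cam"])
H0=TOP-28*ax+30*u*np.sign(u@xc)
im=grab_frame("wrist");r=landmark_of("wrist","cap_top");print([(x["at"],x["conf"]) for x in r])
r=landmark_of("wrist","strap_hinge");print([(x["at"],x["conf"]) for x in r])
def proj(X):
    Y=T[:3,:3].T@(R.T@(X-p)-T[:3,3]);return cv2.projectPoints(Y[None],np.zeros(3),np.zeros(3),K,np.array([c["k1"],0,0,0]))[0][0,0].round()
print("hinge",H0.round(),proj(H0))
for a in (.8,.9,1,1.1,1.2,1.3,1.4,1.5,1.6,1.7):
    Q=Rn.from_rotvec(yc*a);w=lambda X:H0+Q.apply(X-H0)
    print(a,"top",proj(w(TOP)),"near rim",proj(w(TOP-24*u*np.sign(u@xc))),"far",proj(w(TOP+24*u*np.sign(u@xc))),w(TOP-11*ax).round())
```

```text
[([316.9, 305.1], 0.88)]
[([321.2, 243.5], 0.87)]
hinge [581. -44. 171.] [317. 242.]
0.8 top [317. 319.] near rim [317. 365.] far [317. 272.] [584. -70. 194.]
0.9 top [317. 317.] near rim [317. 366.] far [317. 266.] [584. -68. 196.]
1 top [317. 313.] near rim [317. 366.] far [317. 260.] [584. -65. 198.]
1.1 top [317. 308.] near rim [317. 365.] far [317. 254.] [583. -63. 200.]
1.2 top [317. 303.] near rim [317. 361.] far [317. 248.] [583. -60. 202.]
1.3 top [317. 296.] near rim [317. 356.] far [317. 242.] [583. -56. 203.]
1.4 top [317. 289.] near rim [317. 350.] far [317. 236.] [582. -53. 205.]
1.5 top [317. 280.] near rim [317. 341.] far [317. 230.] [582. -50. 205.]
1.6 top [317. 271.] near rim [317. 330.] far [317. 224.] [582. -46. 206.]
1.7 top [317. 262.] near rim [317. 318.] far [317. 218.] [581. -43. 206.]
```

The cap is at about 1.15 rad, so the pads slipped along it. That is past 60° but with too little margin. I'll let go, rise, go round to the outer side, shut the fingers and push it further over.

Call:
apply_moves --pt "0 0 0 0" --pt "0 0 0 0" --pt "0 0 0 0" --pt "0 0 -0.08 0" --pt "0 0 -0.16 0" --jaw 0.9

```text
time_s: 22.7
eef_pos: [579.9, -44.0, 241.5]
tool_rot: [0.665, 0.747, -0.002, -0.004]
wrist_force: [0.1, -1.1, -0.9]
finger_gap: 0.901
grip_force: 0.0
```

Call:
apply_moves --pt "-0.16 0 0 0" --pt "-0.16 0 0 0" --pt "0 0 0 0" --pt "0 0 0 0" --pt "0 0 0 0"

```text
time_s: 23.2
eef_pos: [590.9, -123.4, 244.9]
tool_rot: [0.665, 0.747, 0.0, -0.0]
wrist_force: [-0.7, 0.2, 0.6]
finger_gap: 0.895
grip_force: 0.0
```

```bash
python3 go.py 589 -125 192
python3 - <<'E'
from h import *
im=grab_frame("wrist");cv2.imwrite("pics/n.png",im)
for n in("cap_top","strap_hinge"):
    r=landmark_of("wrist",n);print([(x["at"],x["conf"]) for x in r])
s=manip.state();p=s["eef_pos"];R=Rn.from_quat(s["tool_rot"]).as_matrix()
c=camera_info("wrist");K=np.array(c["intrinsics"]);T=np.array(c["T_tool_cam"])
H0=TOP-28*ax+30*u*np.sign(u@xc)
def proj(X):
    Y=T[:3,:3].T@(R.T@(X-p)-T[:3,3]);return cv2.projectPoints(Y[None],np.zeros(3),np.zeros(3),K,np.array([c["k1"],0,0,0]))[0][0,0].round()
for a in (.9,1,1.1,1.2,1.3,1.4,1.5):
    w=lambda X:H0+Rn.from_rotvec(yc*a).apply(X-H0)
    print(a,proj(w(TOP)),proj(w(TOP-24*u*np.sign(u@xc))))
B,G,r=[im[...,i].astype(int) for i in range(3)];red=((r>60)&(G<.45*r)&(B<.45*r));y,x=np.nonzero(red);print(x.min(),x.max(),y.min(),y.max())
E
```

```text
[ 590.9 -123.4  244.9] yaw_y 6.66 t 23.2 q6 -0.42 F [-0.7  0.2  0.6] gap 0.895
need/250 [-0.0056 -0.0084  0.2117]
[([317.5, 112.4], 0.6)]
[([317.8, 90.9], 0.91)]
0.9 [316. 133.] [316. 176.]
1 [316. 127.] [316. 170.]
1.1 [316. 120.] [316. 163.]
1.2 [316. 113.] [316. 155.]
1.3 [316. 105.] [316. 145.]
1.4 [316.  97.] [316. 134.]
1.5 [316.  88.] [316. 122.]
271 361 74 170
```

Call:
apply_moves --pt "0 0 0 0" --pt "0 0 0 0" --pt "0 0 0 0" --pt "0 0 0 0" --pt "0 -0.008 0 0" --jaw 0

```text
time_s: 23.85
eef_pos: [589.0, -124.6, 244.7]
tool_rot: [0.665, 0.747, 0.0, -0.0]
wrist_force: [0.1, 0.7, 0.2]
finger_gap: 0.043
grip_force: 0.0
```

Call:
apply_moves --pt "0 0 0.07 0" --pt "0 0 0.07 0" --pt "0 0 0.07 0" --pt "0 0 0 0" --pt "0 0 0 0"

```text
time_s: 24.35
eef_pos: [588.7, -124.7, 192.4]
tool_rot: [0.665, 0.747, -0.0, -0.0]
wrist_force: [-0.3, 0.4, 0.8]
finger_gap: -0.003
grip_force: 0.0
```

Call:
apply_moves --pt "0.025 0 0 0" --pt "0.025 0 0 0" --pt "0.025 0 0 0" --pt "0.025 0 0 0" --pt "0 0 0 0"

```text
time_s: 24.85
eef_pos: [586.1, -98.7, 192.7]
tool_rot: [0.665, 0.747, 0.0, 0.0]
wrist_force: [-0.3, 0.3, -0.3]
finger_gap: -0.0
grip_force: 0.0
```

Call:
apply_moves --pt "0.02 0 0 0" --pt "0.015 0 0 0" --pt "0.015 0 0 0" --pt "0 0 0 0" --pt "0 0 0 0"

```text
time_s: 25.35
eef_pos: [585.9, -93.2, 196.5]
tool_rot: [0.667, 0.745, -0.002, 0.006]
wrist_force: [0.0, -13.7, 8.1]
finger_gap: -0.003
grip_force: 6.1
```

```bash
python3 go.py 589 -87 192
```

```text
[585.9 -93.2 196.5] yaw_y 6.37 t 25.35 q6 -0.36 F [  0.  -13.7   8.1] gap -0.003
need/250 [0.0234 0.0149 0.0177]
```

Call:
apply_moves --pt "0.02 0 0 0" --pt "0.02 0 0 0" --pt "0.02 0 0 0" --pt "0 0 0 0" --pt "0 0 0 0"

```text
time_s: 25.85
eef_pos: [582.6, -72.1, 191.7]
tool_rot: [0.665, 0.747, -0.0, -0.001]
wrist_force: [-0.2, -1.5, 0.8]
finger_gap: 0.003
grip_force: 0.6
```

```bash
python3 go.py 589 -87 192
```

```text
[582.6 -72.1 191.7] yaw_y 6.64 t 25.85 q6 -0.34 F [-0.2 -1.5  0.8] gap 0.003
need/250 [-0.0623  0.0184 -0.0011]
```

Call:
apply_moves --pt "-0.08 0 0 0" --pt "-0.1 0 0 0" --pt "0 0 -0.12 0" --pt "0 0 -0.12 0" --pt "0 0 0 0"

```text
time_s: 26.35
eef_pos: [589.7, -117.2, 256.8]
tool_rot: [0.665, 0.747, 0.002, 0.003]
wrist_force: [0.3, -0.2, 1.6]
finger_gap: -0.001
grip_force: 0.0
```

Run:
```python
from h import *
im=grab_frame("wrist");cv2.imwrite("pics/n2.png",im)
for n in("cap_top","strap_hinge"):
    r=landmark_of("wrist",n);print([(x["at"],x["conf"]) for x in r])
s=manip.state();print(s["eef_pos"],s["wrist_force"]);p=s["eef_pos"];R=Rn.from_quat(s["tool_rot"]).as_matrix()
c=camera_info("wrist");K=np.array(c["intrinsics"]);T=np.array(c["T_tool_cam"])
H0=TOP-28*ax+30*u*np.sign(u@xc)
def proj(X):
    Y=T[:3,:3].T@(R.T@(X-p)-T[:3,3]);return cv2.projectPoints(Y[None],np.zeros(3),np.zeros(3),K,np.array([c["k1"],0,0,0]))[0][0,0].round()
for a in (.9,1.1,1.2,1.3,1.4,1.5,1.6,1.7,1.8,1.9):
    w=lambda X:H0+Rn.from_rotvec(yc*a).apply(X-H0)
    o=-24*u*np.sign(u@xc);print(a,proj(w(TOP)),proj(w(TOP+o)),proj(w(TOP-28*ax+o)),proj(w(TOP-o)))
B,G,r=[im[...,i].astype(int) for i in range(3)];red=((r>60)&(G<.45*r)&(B<.45*r));y,x=np.nonzero(red);print(x.min(),x.max(),y.min(),y.max())
grab_frame("top")
for n in("dispenser","scraper","colander","cap_top"): print(n,[(np.round(q["at"],1),round(q["conf"],2)) for q in landmark_of("top",n)[:1]])
```

```text
[([314.3, 72.8], 0.68)]
[]
[ 587.66356542 -116.57837725  250.85867677] [-0.18378597  0.26210407 -0.90858922]
0.9 [321. 144.] [321. 185.] [320. 185.] [321. 102.]
1.1 [321. 132.] [321. 173.] [320. 183.] [321.  92.]
1.2 [321. 125.] [321. 165.] [320. 181.] [321.  87.]
1.3 [321. 117.] [321. 156.] [321. 178.] [321.  82.]
1.4 [321. 110.] [321. 146.] [321. 174.] [321.  78.]
1.5 [321. 102.] [321. 135.] [321. 169.] [321.  74.]
1.6 [321.  94.] [321. 123.] [321. 163.] [321.  70.]
1.7 [321.  86.] [321. 110.] [321. 155.] [321.  67.]
1.8 [321.  79.] [321.  97.] [321. 147.] [321.  64.]
1.9 [321.  71.] [321.  84.] [321. 138.] [321.  61.]
272 359 61 140
dispenser [(array([373.4, 136.1]), 0.93)]
scraper [(array([380.8, 261.6]), 0.64)]
colander [(array([273.9, 220.5]), 0.58)]
cap_top [(array([431.2, 184.5]), 0.88)]
```

The cap is now at about 1.87 rad, the robot is clear and the bystanders haven't moved. I'll settle and hand in.

Call:
apply_moves --pt "0 0 -0.1 0" --pt "0 0 0 0" --pt "0 0 0 0" --pt "0 0 0 0" --pt "0 0 0 0" --jaw 0.4

```text
time_s: 27.25
eef_pos: [587.7, -117.1, 276.0]
tool_rot: [0.665, 0.747, -0.0, -0.001]
wrist_force: [0.2, 0.3, 0.4]
finger_gap: 0.401
grip_force: 0.0
```

```bash
python3 -c "
from plant import ticket
print(ticket.sign_off())"
```

```text
the job is handed in; nothing more can be done
None
```

I handed the job in at about 27 s; the sign-off gave no verdict. By my camera estimates, the cap was unscrewed to its stop (about 4.8 rad) while down on the neck, then swung back and left open at about 1.87 rad, with the arm clear and the dispenser, scraper and colander where they started.

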